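# Fish the parts basket out of the leaning wash canister

## Task

Take the hook rod from its fork stand and with it lift the parts basket by its bar out of the deep leaning wash canister; do not touch the basket with the gripper, and do not drop it or tip it over. Set the basket down upright on the floor of the grooved drying tray, unhook the rod, and hang the rod back in its stand by its collar. Leave the solder reel, bottle and jar where they are.

Things in the scene. Friction and masses are not known exactly. Their poses are not given: they have to be found in the camera images.
- canister: Steel wash canister: deep square tube fixed in a grey stand. Origin on the bench under the tube's foot, z up. The tube leans 32 deg from vertical towards its own -x (roughly to the robot): its axis, out of the mouth, is (-0.530, 0, 0.848) in this frame. Inside 70 mm (leaning plane) x 76 mm (y), 182 mm deep, walls 3 mm. The upper (+x) side is a ladder of thin rungs to see through.
- canister_mouth (a point): Centre of the canister's mouth, 188 mm above the bench (rim 167 to 209 mm high). Axes as canister. 105 mm below it along the tube's axis, and 8 mm off it towards the upper (+x) wall, two U-brackets on the +y and -y walls, 8 mm deep, open towards the mouth, carry the ends of the basket's bar.
- basket_bar (a point): Top of the kink in the middle of the parts basket's bar, on the bar's centre line. Round bar 5 mm thick, 72 mm long along the basket's y; the kink, 24 mm wide, rises 10 mm and centres a hook. Basket z: base to bar. At the start the bar lies in the canister's brackets, parallel to its y; lifting along the tube's axis frees it. It swings about the bar when hung on a hook.
- basket_base (a point): Centre of the underside of the loose basket (about 100 g): open perforated box 44 x 46 mm (x, y), 28 mm high, with two wire straps up to the bar. basket_bar lies 78 mm above this point and 50 mm above the box's rim. At the start the box leans on the tube's lower wall. Axes as basket_bar.
- rod_grip (a point): Centre of the black handle of the loose hook rod (120 g): 18 x 18 mm square, sides along x and y, 60 mm long along z. z points from hook to handle, vertical at the start. Below the handle: a 30 mm square steel collar, 5 mm thick, then a cone 14 mm across and 10 mm long, then a straight round rod, 5 mm thick.
- rod_hook (a point): Inside of the bottom of the rod's J hook, where a bar rests: 10 mm to +x of the rod's axis, 185.5 mm below rod_grip. The hook opens upwards; its tip stands 20 mm to +x of the rod (centre lines, 15 mm clear gap) and reaches 16 mm above this point; wire 5 mm thick. Axes as rod_grip.
- rod_collar (a point): Centre of the underside of the rod's collar, on the rod's axis, 36 mm below rod_grip. Axes as rod_grip.
- stand_seat (a point): Seat of the rod's collar on its fixed stand, 175 mm above the bench: dark steel fork plate 6 mm thick, 62 mm wide, with an 18 mm wide slot along x, open at the stand's -x side 33 mm before this point, closed 12 mm beyond it. The rod hangs by its collar, cone in the slot; it slides out to -x once lifted 12 mm. A column stands under the plate 45 mm to +x; foot plate 8 mm thick.
- tray_floor (a point): Centre of the floor of the drying tray: a fixed shallow aluminium tray with dark grooves, outside 160 x 140 mm (x, y), floor 5 mm above the bench, walls 4 mm thick, rim 18 mm above the bench.
- spool_mid (a point): Bystander: reel of solder with blue flanges, 70 mm across, 50 mm tall; point at its centre.
- flask_mid (a point): Bystander: white bottle, 60 mm across, 150 mm tall; point at its centre.
- jar_mid (a point): Bystander: amber jar, 44 mm across, 45 mm tall; point at its centre.
Things that resemble listed ones, but are neither listed nor needed, are in the scene too. Leave any turquoise look-alike of the part that bears rod_grip alone. Of the things that look like the part that bears basket_bar, the larger one is meant.

How it is judged:
On the way, in this order (a step that is already met when the one before it is completed fails the run):
1. the rod is out of its stand (distance between rod_collar and stand_seat above 0.05 m), for 0.1 s.
2. the basket hangs on the rod, clear of the canister (contact force between rod and basket above 0.2 N and contact force between basket and canister below 0.05 N and height (world z) of basket_base above 0.15 m), for 0.2 s.
3. the basket stands upright on the tray's floor, free of the rod (x of basket_base in the frame of tray_floor between -0.062 and 0.062 m and y of basket_base in the frame of tray_floor between -0.052 and 0.052 m and z of basket_base in the frame of tray_floor below 0.004 m and angle between basket_base's own z axis and vertical below 0.1 rad and contact force between rod and basket below 0.02 N and linear speed of basket below 0.03 m/s and angular speed of basket below 0.3 rad/s), for 0.2 s.
At the end, for the whole second after the job is handed in: The basket stands upright (within 0.1 rad) and at rest on the tray's floor (base within 4 mm of it), its centre at most 62 mm (x) and 52 mm (y) from the tray's centre, clear of the rod; the rod hangs at rest and upright (within 0.08 rad) in the stand, its collar's centre within 12 mm of the seat (all of step 3 and linear speed of rod below 0.03 m/s and angular speed of rod below 0.3 rad/s and distance between rod_collar and stand_seat below 0.012 m and angle between rod_grip's own z axis and vertical below 0.08 rad); the robot touches nothing.
It fails at once if the gripper or arm touches the basket (contact force between any of the fingers, the arm and basket above 0.5 N).
It fails at once if the basket is dropped (faster than 1 m/s) (linear speed of basket above 1 m/s).
It fails at once if the basket is tipped over (more than 1 rad) (angle between basket_base's own z axis and vertical above 1 rad).
It fails at once if reel, bottle or jar is moved more than 30 mm (distance of any of spool_mid, flask_mid, jar_mid from where it was at the start of the episode above 0.03 m).
It also fails if it takes over 70 s, if anything falls off the work surface, if the arm or the gripper's body presses on something with over 40 N, if the wrist force passes 120 N, or if a joint passes its speed limit or range.

## Robot

A 6-joint arm with a two-finger parallel gripper is mounted at the origin on the work surface. World frame = base frame: x ahead of the robot, y to its left, z up, the work surface at z = 0. Lengths are in m, angles in rad, forces in N, time in s.
With the tool pointing down it reaches from about 0.35 to 0.975 m from the base axis. Payload 4.9 kg.
Tool frame: the origin (TCP) lies between the finger pads; the fingertips stand 22 mm ahead of it and the grasp point (between the pads) lies 3 mm ahead of it; z points along the fingers, y is the line along which they close (so a half turn about z gives the same grasp; the last joint's range is limited). The gripper opens to 85 mm and grips with 20 to 120 N. Pads are 22 mm wide; open, the fingers measure 114 mm over their backs; the gripper's body (76 mm by 85 mm) begins 54 mm behind the grasp point. The pads swing forward as they close: fully open they stand 13 mm farther back than shut.
Start: joints at [1.005, 0.053, 1.613, -0, 1.476, -0.119], TCP at [0.27, 0.564, 0.253] pointing down, gripper open.
Joint ranges: [-3.01, 3.01], [-1.01, 2.22], [0.06, 2.58], [-1.02, 4.17], [0.09, 2.62], [-3.14, 3.14]. Speed limits (rad/s): [2.57, 2.57, 3.14, 3.14, 3.14, 3.14].

## Interface

Orientations are given as a unit quaternion [w, x, y, z].
In Python, from plant import state, grab_frame, get_calibration, job_done, recognise, regions_of gives the robot as it stands.
- The arm moves only by the tool apply_moves, never from a script. Its argument "targets" is a list of rows, each an object with "translation": the shift along the tool's x, y, z normalised to -1 to 1, where 1 is 100 mm, a list of three; "twist": the turn about the tool's z normalised to -1 to 1, where 1 is 0.1 rad; "hand": the opening, from 0 (shut) to 1 (fully open). A call has 1 to 8 rows; each row shifts and turns the commanded pose from where the row before left it, along the tool's axes as they then stand; what a row does not reach is not made up. A row lasts 1/10 s, in which the tool goes at most 50 mm and 8.59 degrees, less where a joint would pass 70% of its speed; a pose out of reach is approached as far as the arm can. A call with a number of a shift or a turn outside -1 to 1 is refused whole. A call with a gripper value outside its range is refused whole. The fingers move at their own pace and stop on an object; the grip force is fixed at half the most. Time passes only in rows, so rows that do not move let the fingers close. It gives the time, the measured TCP pose, the force, the opening and the grip force at its end, in the units of the state.
- state(): the state, without advancing time (a new reading comes with each control period).
- grab_frame(name): name is "scene" or "top" or "wrist"; returns the picture (480x640x3 uint8, red, green, blue); there is no depth.
- get_calibration(name): a dict with "camera_matrix" (3x3 intrinsics, pixels), "D" ([k1, k2, p1, p2, k3] as OpenCV has them; the pictures are not rectified), "pose" (4x4, takes a point from camera to world coordinates). Camera axes: x right, y up, looking along -z (the intrinsics and any distortion apply to the point x, -y, -z); pixel columns grow to the right and rows downward; lengths in m; the calibration is good to about 2 mm. A picture is of the moment at which its call begins: read the wrist's pose just before it. get_calibration takes no time and is no camera call; for the wrist camera it gives the pose at the moment of the call.
- job_done(): hands the job in; it is judged then, once.
Trained networks look in the newest picture that a camera, given by its name, has taken for a name from the list of things; names that differ only in an ending like _2 or _b are one class to them, and where a whole thing is asked for, a point or a joint stands for the part that bears it (a point fixed in the world has none). Each returns a list of dicts, best first, with "score" (0 to 1); they miss things now and then, are a little off and sometimes report something else, mostly with a low value. They report only what shows in the picture. A call takes as long as a camera call. They do not tell look-alikes from the thing itself.
- recognise(camera, query): "point" ([x, y, z] in m, in world coordinates, good to about 4 mm: the middle of the surface that is visible of it).
- regions_of(camera, query): "pixels" (480x640 bool, what is visible of it).
The state is a dict: "time": time; "joint_pos": joint angles; "joint_vel": joint speeds; "joint_efforts": joint torques, N m; "tool_pos": TCP position; "tool_rot": TCP orientation; "contact_force": force on the tool from outside, world axes, zero at the start; "ft_torque": the same for the moment, N m; "gripper_width": opening from 0.0 (shut) to 1.0 (fully open); "grasp_force": force on a finger pad.
Only numpy, scipy, OpenCV 4.12 (cv2) and the standard library are available. Lean on these libraries where they do the work, as an engineer would, in place of code of your own. Each camera call takes 0.05 s, during which the arm holds its last target. There are 200 camera calls.

## Working session

There is one attempt and no reset: what is moved stays moved. The work goes in short steps, Python scripts to look and compute and a tool call to move; the robot and the scene stay as the last step left them, time stands still between calls to the robot, and variables do not carry over. Pictures are saved under pics/ and viewed, at most 10 in all, crops included, and the job is handed in when it is done.

Besides the shell and the picture viewer there is one more tool, called after "Call:" in YAML: its name, and indented under it one key for each argument. apply_moves: Moves the arm, as the interface text tells. Its arguments: {"type":"object","properties":{"targets":{"type":"array"}},"required":["targets"]}

```bash
mkdir -p pics; ls
python3 - <<'E'
from plant import *
import cv2,numpy as np
s=state();print(s)
for c in ["scene","top"]:
    im=grab_frame(c);cv2.imwrite(f"pics/{c}0.png",im[:,:,::-1])
    k=get_calibration(c);print(c,k["camera_matrix"],k["D"],np.round(k["pose"],3).tolist())
    for q in ["canister","basket_bar","rod_grip","rod_hook","rod_collar","stand_seat","tray_floor","spool_mid","flask_mid","jar_mid","canister_mouth","basket_base"]:
        print(q,[(np.round(r["point"],3).tolist(),round(r["score"],2)) for r in recognise(c,q)][:4])
print(state()["time"])
E
```

```text
pics
{'time': 0.0, 'joint_pos': array([ 1.00500310e+00,  5.33652262e-02,  1.61431322e+00,  1.76270488e-05,
        1.47598552e+00, -1.19016900e-01]), 'joint_vel': array([-0.000905  , -0.00071293,  0.00265213, -0.0001296 ,  0.00071675,
        0.0014365 ]), 'joint_efforts': array([-3.05635022e-04, -3.93692350e+01, -3.70171201e+01, -1.79027261e-04,
        7.32926623e-03, -4.95862892e-06]), 'tool_pos': array([0.26972887, 0.563156  , 0.2520463 ]), 'tool_rot': array([-3.55989908e-04,  2.21535569e-01,  9.75151742e-01, -9.72593193e-04]), 'contact_force': array([-0.37566282,  0.80513266,  0.38556309]), 'ft_torque': array([-0.05006466,  0.01720293, -0.01706201]), 'grasp_force': 0.0, 'gripper_width': 1.0042522786633543}
scene [[521.39153223   0.         321.82099187]
 [  0.         521.39153223 228.74549769]
 [  0.           0.           1.        ]] [0.00876374 0.         0.         0.         0.        ] [[-0.598, -0.554, 0.579, 1.102], [0.801, -0.409, 0.437, 0.459], [-0.006, 0.725, 0.689, 0.888], [0.0, 0.0, 0.0, 1.0]]
canister [([0.545, -0.011, 0.074], 0.64)]
basket_bar [([0.559, -0.033, 0
[... 1115 characters left out ...]
5), ([0.5, 0.274, 0.198], 0.6)]
rod_hook [([0.502, 0.274, 0.199], 0.71), ([0.294, 0.291, 0.023], 0.64)]
rod_collar [([0.501, 0.275, 0.202], 0.88), ([0.297, 0.295, 0.026], 0.76), ([0.544, -0.02, 0.045], 0.64), ([0.719, 0.118, 0.049], 0.6)]
stand_seat [([0.528, 0.261, 0.013], 0.67)]
tray_floor [([0.508, -0.283, 0.006], 0.92), ([0.498, 0.275, 0.198], 0.34)]
spool_mid [([0.72, 0.116, 0.048], 0.68)]
flask_mid [([0.702, -0.106, 0.097], 0.74), ([0.52, -0.02, 0.067], 0.5)]
jar_mid [([0.552, -0.022, 0.044], 0.75), ([0.41, 0.125, 0.045], 0.72), ([0.702, -0.106, 0.098], 0.21)]
canister_mouth [([0.518, -0.019, 0.067], 0.97)]
basket_base [([0.529, 0.106, 0.029], 0.65), ([0.551, -0.025, 0.045], 0.58)]
1.3
```

View pics/scene0.png

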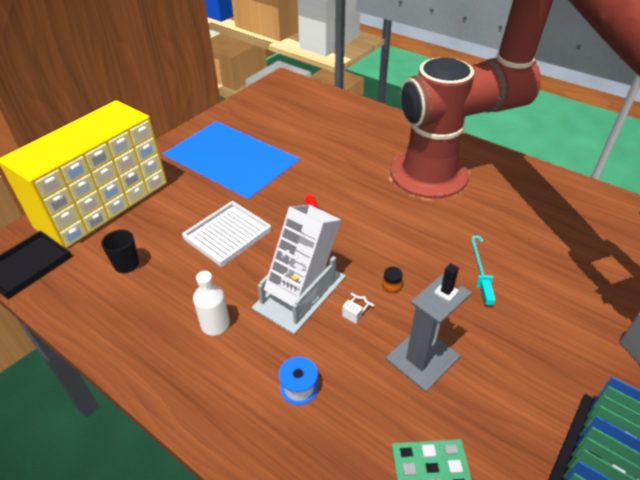

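View pics/top0.png

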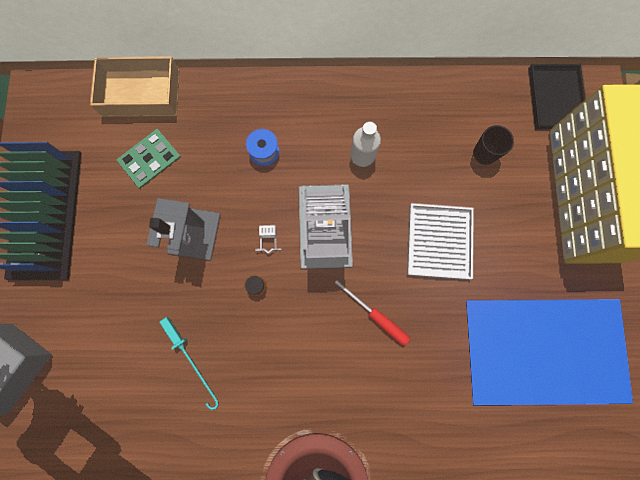

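Run:
```python
import cv2,numpy as np
t=cv2.imread("pics/top0.png")
a=cv2.resize(t[190:270,140:230],None,fx=4.4,fy=4.4,interpolation=cv2.INTER_CUBIC)
b=cv2.resize(t[175:280,285:365],None,fx=4.4*80/105,fy=4.4*80/105,interpolation=cv2.INTER_CUBIC)
print(a.shape,b.shape)
cv2.imwrite("pics/crop1.png",np.hstack([a,b[:a.shape[0]]] if b.shape[0]>=a.shape[0] else [a[:b.shape[0]],b]))
```

```text
(352, 396, 3) (352, 268, 3)
```

View pics/crop1.png

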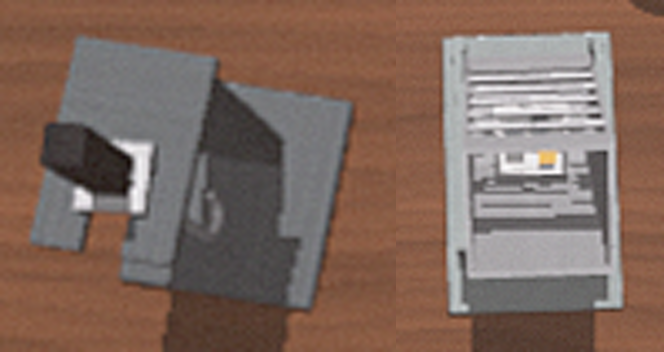

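```bash
cat > h.py <<'E'
from plant import *
import cv2,numpy as np
from scipy.spatial.transform import Rotation as R
def ray(k,uv):
    p=cv2.undistortPoints(np.array([[uv]],float),k["camera_matrix"],np.array(k["D"]))[0,0]
    T=np.array(k["pose"]);d=T[:3,:3]@[p[0],-p[1],-1];return T[:3,3],d
def onz(k,uv,z):
    o,d=ray(k,uv);return o+d*(z-o[2])/d[2]
def proj(k,P):
    T=np.array(k["pose"]);c=(np.atleast_2d(P)-T[:3,3])@T[:3,:3]
    c=c*[1,-1,-1];return cv2.projectPoints(c,np.zeros(3),np.zeros(3),k["camera_matrix"],np.array(k["D"]))[0][:,0]
def rot(s): w,x,y,z=s["tool_rot"];return R.from_quat([x,y,z,w]).as_matrix()
E
python3 - <<'E'
from h import *
k=get_calibration("top");s=state()
f=lambda x,y:(140+x/4.4,190+y/4.4)
for n,q in dict(TL=(78,37),TR=(217,58),BL=(33,243),BR=(170,268),sl=(86,250),sr=(122,256)).items(): print(n,onz(k,f(*q),.175).round(4))
c=4.4*80/105;g=lambda x,y:(285+(x-396)/c,175+y/c)
for n,q,z in [("uL",(466,143),.209),("uR",(614,143),.209),("lL",(470,275),.167),("lR",(608,275),.167),("f1",(444,40),.01),("f2",(608,32),.01),("f3",(450,312),.01),("f4",(622,308),.01)]: print(n,onz(k,g(*q),z).round(4))
for n,q in dict(a=(409,204),b=(473,207),c=(471,279),d=(406,275)).items(): print("tray",onz(k,q,.018).round(4))
print("hook",onz(k,f(207,205),.025).round(4), "tip?",onz(k,f(207,185),.03))
Tw=np.array(get_calibration("wrist")["pose"]);r=rot(s)
print("tool",r.round(3).tolist());print((r.T@Tw[:3,:3]).round(3),(r.T@(Tw[:3,3]-s["tool_pos"])).round(4),get_calibration("wrist")["camera_matrix"])
E
```

```text
TL [0.5664 0.2972 0.175 ]
TR [0.5565 0.2364 0.175 ]
BL [0.476  0.3109 0.175 ]
BR [0.4649 0.252  0.175 ]
sl [0.4729 0.2881 0.175 ]
sr [0.4702 0.2727 0.175 ]
uL [0.5187 0.0144 0.209 ]
uR [ 0.5182 -0.0653  0.209 ]
lL [0.4532 0.0133 0.167 ]
lR [ 0.4527 -0.0635  0.167 ]
f1 [0.6382 0.0342 0.01  ]
f2 [ 0.6431 -0.0774  0.01  ]
f3 [0.4521 0.0301 0.01  ]
f4 [ 0.4541 -0.083   0.01  ]
tray [ 0.5942 -0.2124  0.018 ]
tray [ 0.5864 -0.3558  0.018 ]
tray [ 0.4248 -0.34    0.018 ]
tray [ 0.4345 -0.1988  0.018 ]
hook [0.5215 0.281  0.025 ] tip? [0.53065344 0.28002832 0.03      ]
tool [[-0.902, 0.432, -0.0], [0.432, 0.902, -0.0], [0.0, -0.0, -1.0]]
[[-0.     0.966  0.258]
 [ 1.     0.     0.   ]
 [ 0.     0.258 -0.966]] [ 6.520e-02  1.000e-04 -1.207e-01] [[346.43447838   0.         320.0793352 ]
 [  0.         346.43447838 242.66639396]
 [  0.           0.           1.        ]]
```

Call:
apply_moves:
  targets:
    - {"translation": [-0.2,-0.1,-0.25],"twist": 0,"hand": 1}
    - {"translation": [-0.4,-0.2,-0.15],"twist": 0,"hand": 1}
    - {"translation": [-0.44,-0.21,-0.1],"twist": 0,"hand": 1}
    - {"translation": [-0.44,-0.21,-0.1],"twist": 0,"hand": 1}
    - {"translation": [-0.44,-0.21,-0.1],"twist": 0,"hand": 1}
    - {"translation": [-0.44,-0.21,-0.1],"twist": 0,"hand": 1}
    - {"translation": [-0.44,-0.21,0],"twist": 0,"hand": 1}
    - {"translation": [-0.44,-0.21,0],"twist": 0,"hand": 1}

```text
time: 2.1
tool_pos: [0.496, 0.2813, 0.3343]
tool_rot: [0.001, 0.222, 0.975, 0.001]
contact_force: [1.0, -0.3, -0.4]
gripper_width: 0.995
grasp_force: 0.0
```

Call:
apply_moves:
  targets:
    - {"translation": [-0.1,-0.03,0],"twist": -0.95,"hand": 1}
    - {"translation": [0,0,0],"twist": -0.95,"hand": 1}
    - {"translation": [0,0,0],"twist": -0.95,"hand": 1}
    - {"translation": [0,0,0],"twist": 0,"hand": 1}

```text
time: 2.5
tool_pos: [0.5027, 0.2756, 0.3333]
tool_rot: [-0.0, 0.081, 0.997, -0.0]
contact_force: [0.4, -0.1, 0.0]
gripper_width: 0.999
grasp_force: 0.0
```

Run:
```python
from h import *
s=state();im=grab_frame("wrist");k=get_calibration("wrist")
cv2.imwrite("pics/w1.png",im[:,:,::-1]);r=rot(s)
print(s["time"],s["tool_pos"],r.round(3).tolist())
for q in ["rod_grip","stand_seat","rod_collar"]: print(q,[(np.round(x["point"],3).tolist(),round(x["score"],2)) for x in recognise("wrist",q)])
print(proj(k,[[.504,.275,.241],[.504,.275,.175]]))
```

```text
2.5 [0.50271122 0.27563631 0.33329895] [[-0.987, 0.162, -0.0], [0.162, 0.987, -0.0], [0.0, -0.0, -1.0]]
rod_grip [([0.497, 0.282, 0.214], 0.94), ([0.307, 0.301, 0.025], 0.85)]
stand_seat [([0.508, 0.271, 0.176], 0.73)]
rod_collar [([0.307, 0.301, 0.026], 0.62)]
[[319.09498152 257.3374455 ]
 [319.32641654 233.47959416]]
```

View pics/w1.png

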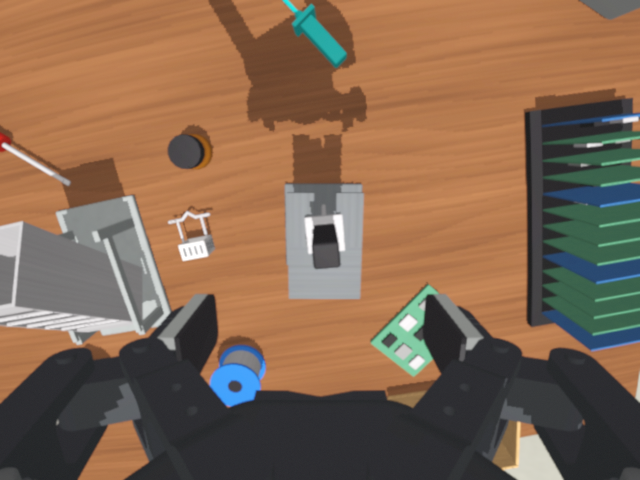

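Call:
apply_moves:
  targets:
    - {"translation": [0,0.043,0.1],"twist": 0,"hand": 1}
    - {"translation": [0,0,0.4],"twist": 0,"hand": 1}
    - {"translation": [0,0,0.4],"twist": 0,"hand": 1}
    - {"translation": [0,0,0.28],"twist": 0,"hand": 1}
    - {"translation": [0,0,0],"twist": 0,"hand": 0}
    - {"translation": [0,0,0],"twist": 0,"hand": 0}
    - {"translation": [0,0,0],"twist": 0,"hand": 0}
    - {"translation": [0,0,0],"twist": 0,"hand": 0}

```text
time: 3.5
tool_pos: [0.5045, 0.2807, 0.218]
tool_rot: [0.002, 0.081, 0.997, 0.001]
contact_force: [0.5, 0.7, -0.7]
gripper_width: 0.331
grasp_force: 0.0
```

Call:
apply_moves:
  targets:
    - {"translation": [0,0,0],"twist": 0,"hand": 0}
    - {"translation": [0,0,0],"twist": 0,"hand": 0}
    - {"translation": [0,0,0],"twist": 0,"hand": 0}

```text
time: 3.8
tool_pos: [0.5042, 0.2804, 0.2177]
tool_rot: [0.002, 0.081, 0.997, 0.001]
contact_force: [-1.4, -1.1, 6.8]
gripper_width: 0.207
grasp_force: 58.9
```

Call:
apply_moves:
  targets:
    - {"translation": [0,0,-0.2],"twist": 0,"hand": 0}
    - {"translation": [0,0,-0.4],"twist": 0,"hand": 0}
    - {"translation": [0,0,-0.4],"twist": 0,"hand": 0}
    - {"translation": [0,0,0],"twist": -0.98,"hand": 0}
    - {"translation": [0,0,0],"twist": -0.98,"hand": 0}
    - {"translation": [0,0,0],"twist": -0.98,"hand": 0}
    - {"translation": [0,0,0],"twist": -0.98,"hand": 0}
    - {"translation": [0,0,0],"twist": -0.98,"hand": 0}

```text
time: 4.6
tool_pos: [0.5031, 0.2801, 0.3149]
tool_rot: [-0.0, -0.165, 0.986, 0.0]
contact_force: [0.5, -0.2, -1.0]
gripper_width: 0.2
grasp_force: 58.7
```

Call:
apply_moves:
  targets:
    - {"translation": [0,0,0],"twist": -0.98,"hand": 0}
    - {"translation": [0,0,0],"twist": -0.98,"hand": 0}
    - {"translation": [0,0,0],"twist": -0.98,"hand": 0}
    - {"translation": [0,0,0],"twist": -0.98,"hand": 0}
    - {"translation": [0,0,0],"twist": -0.98,"hand": 0}
    - {"translation": [0,0,0],"twist": -0.98,"hand": 0}
    - {"translation": [0,0,0],"twist": -0.98,"hand": 0}
    - {"translation": [0,0,0],"twist": -0.98,"hand": 0}

```text
time: 5.4
tool_pos: [0.5031, 0.2802, 0.3149]
tool_rot: [-0.0, -0.53, 0.848, 0.0]
contact_force: [-0.5, -0.0, -0.6]
gripper_width: 0.203
grasp_force: 58.7
```

Call:
apply_moves:
  targets:
    - {"translation": [0,0,0],"twist": -0.98,"hand": 0}
    - {"translation": [0,0,0],"twist": -0.98,"hand": 0}
    - {"translation": [0,0,0],"twist": -0.98,"hand": 0}
    - {"translation": [0,0,0],"twist": 0,"hand": 0}

```text
time: 5.8
tool_pos: [0.5031, 0.2801, 0.3149]
tool_rot: [-0.0, -0.646, 0.763, 0.0]
contact_force: [-0.1, -0.2, -0.9]
gripper_width: 0.203
grasp_force: 58.7
```

Run:
```python
from h import *
s=state();im=grab_frame("scene");im2=grab_frame("wrist")
cv2.imwrite("pics/s2.png",np.hstack([cv2.resize(im[130:400,300:540],(480,540))[:,:,::-1],cv2.resize(im2,(320,240))[:,:,::-1].repeat(1,0) if 0 else np.vstack([cv2.resize(im2,(320,240))[:,:,::-1],np.zeros((300,320,3),np.uint8)])]))
print(s["time"],s["tool_pos"],rot(s).round(3).tolist(),s["joint_pos"].round(2),s["contact_force"])
```

```text
5.8 [0.50307912 0.28014938 0.31491061] [[-0.164, -0.986, -0.001], [-0.986, 0.164, -0.0], [0.0, 0.001, -1.0]] [ 0.38 -0.09  1.65  0.    1.58 -2.6 ] [-0.0828257  -0.21572417 -0.93473079]
```

View pics/s2.png

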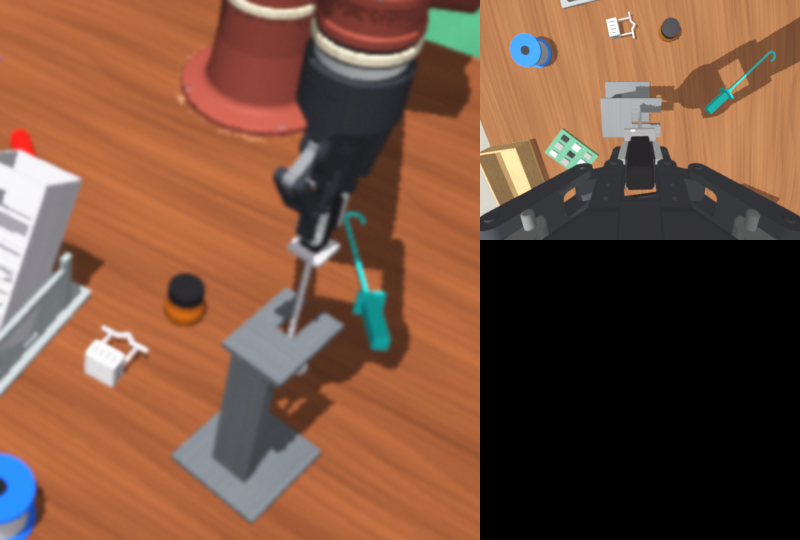

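Call:
apply_moves:
  targets:
    - {"translation": [0.1,0,0],"twist": 0,"hand": 0}
    - {"translation": [0.1,0,0],"twist": 0,"hand": 0}
    - {"translation": [0.1,0,0],"twist": 0,"hand": 0}
    - {"translation": [0.1,0,0],"twist": 0,"hand": 0}

```text
time: 6.3
tool_pos: [0.4964, 0.2405, 0.3151]
tool_rot: [0.001, -0.646, 0.763, 0.001]
contact_force: [0.4, 5.2, -4.3]
gripper_width: 0.202
grasp_force: 59.0
```

Call:
apply_moves:
  targets:
    - {"translation": [0.1,0,0],"twist": 0,"hand": 0}
    - {"translation": [0.1,0,0],"twist": 0,"hand": 0}
    - {"translation": [0.1,0,0],"twist": 0,"hand": 0}
    - {"translation": [0.05,0,0],"twist": 0,"hand": 0}

```text
time: 6.7
tool_pos: [0.4908, 0.2053, 0.3157]
tool_rot: [0.0, -0.646, 0.763, 0.0]
contact_force: [-0.2, 4.2, -1.9]
gripper_width: 0.202
grasp_force: 58.9
```

Run:
```python
from h import *
s=state();im=grab_frame("scene");cv2.imwrite("pics/s3.png",cv2.resize(im[160:400,300:540],(480,480))[:,:,::-1])
print(s["time"],s["tool_pos"],s["contact_force"],s["grasp_force"])
k=get_calibration("scene")
G=s["tool_pos"]-[0,0,.007]; T=s["tool_pos"]
# expected rod, tilt a: handle leans to tool +x
x=rot(s)[:,0]
for a in (22,25,28):
    a=np.radians(a); z=np.array([0,0,1])*np.cos(a)+x*np.sin(a); rx=-x*np.cos(a)+np.array([0,0,1])*np.sin(a)
    P=T+[0,0,-.003]; gr=P-z*.004
    pts=[gr-z*.036,gr-z*.12,gr-z*.1855+rx*.01]
    print(((proj(k,pts)-[300,160])*2).round(0).tolist())
```

```text
6.7 [0.49079319 0.20532322 0.31573723] [-0.17883579  4.24254728 -1.88112268] 58.94377112388611
[[253.0, 147.0], [269.0, 229.0], [291.0, 292.0]]
[[255.0, 148.0], [275.0, 231.0], [300.0, 294.0]]
[[256.0, 148.0], [281.0, 232.0], [309.0, 296.0]]
```

View pics/s3.png

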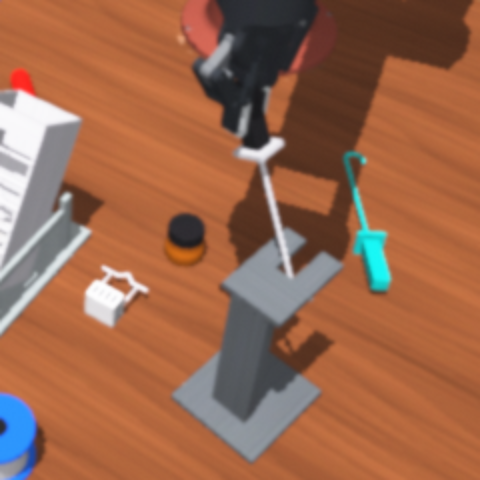

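Call:
apply_moves:
  targets:
    - {"translation": [-0.05,0.1,0],"twist": 0,"hand": 0}
    - {"translation": [0,0.3,0],"twist": 0,"hand": 0}
    - {"translation": [0,0.4,0],"twist": 0,"hand": 0}
    - {"translation": [0,0.1,-0.4],"twist": 0,"hand": 0}
    - {"translation": [0,0,-0.5],"twist": 0,"hand": 0}
    - {"translation": [0,0,-0.5],"twist": 0.98,"hand": 0}
    - {"translation": [0,0,0],"twist": 0.98,"hand": 0}
    - {"translation": [0,0,0],"twist": 0.98,"hand": 0}

```text
time: 7.55
tool_pos: [0.4027, 0.2254, 0.4579]
tool_rot: [0.001, -0.526, 0.851, -0.002]
contact_force: [-0.4, -1.3, -3.0]
gripper_width: 0.203
grasp_force: 59.4
```

Call:
apply_moves:
  targets:
    - {"translation": [0,0,0],"twist": 0.98,"hand": 0}
    - {"translation": [0,0,0],"twist": 0.98,"hand": 0}
    - {"translation": [0,0,0],"twist": 0.98,"hand": 0}
    - {"translation": [0,0,0],"twist": 0.98,"hand": 0}
    - {"translation": [0,0,0],"twist": 0.98,"hand": 0}
    - {"translation": [0,0,0],"twist": 0.98,"hand": 0}
    - {"translation": [0,0,0],"twist": 0.98,"hand": 0}
    - {"translation": [0,0,0],"twist": 0.98,"hand": 0}

```text
time: 8.35
tool_pos: [0.4023, 0.2253, 0.4549]
tool_rot: [-0.001, -0.161, 0.987, -0.002]
contact_force: [0.4, -0.1, -0.2]
gripper_width: 0.202
grasp_force: 59.4
```

Call:
apply_moves:
  targets:
    - {"translation": [0,0,0],"twist": 0.98,"hand": 0}
    - {"translation": [0,0,0],"twist": 0.98,"hand": 0}
    - {"translation": [0,0,0],"twist": 0.98,"hand": 0}
    - {"translation": [0,0,0],"twist": 0,"hand": 0}

```text
time: 8.75
tool_pos: [0.4024, 0.2254, 0.455]
tool_rot: [-0.001, -0.017, 1.0, -0.001]
contact_force: [0.0, 0.4, -2.2]
gripper_width: 0.203
grasp_force: 59.4
```

```bash
cat >> h.py <<'E'
def rodpts(s,a):
    "rod points for tilt a deg: grip, collar, hook, tip; rod x=-tool x"
    r=rot(s);x=-r[:,0]*[1,1,0];x/=np.linalg.norm(x);u=np.array([0,0,1.]);a=np.radians(a)
    z=u*np.cos(a)-x*np.sin(a);rx=x*np.cos(a)+u*np.sin(a)
    g=s["tool_pos"]-[0,0,.003]-z*.004
    return dict(grip=g,collar=g-z*.036,hook=g-z*.1855+rx*.01,tip=g-z*.1695+rx*.02,bend=g-z*.178,mid=g-z*.1)
E
python3 - <<'E'
from h import *
s=state();r=rot(s);p=rodpts(s,27);print(s["time"],s["tool_pos"],r.round(3).tolist(),p["hook"],s["joint_pos"].round(2))
M=np.array([.486,-.025,.188]);y=np.radians(1.7)
C=np.array([[np.cos(y),-np.sin(y),0],[np.sin(y),np.cos(y),0],[0,0,1]])
a=C@[-.53,0,.848];n=C@[.848,0,.53]
t=M+.05*a-.012*n
d=r.T@(t-p["hook"]);print("to pre",t,d)
E
```

```text
8.75 [0.40240448 0.22540766 0.45496459] [[-0.999, -0.034, -0.001], [-0.034, 0.999, -0.003], [0.001, -0.003, -1.0]] [0.49729081 0.228637   0.28765876] [ 0.35 -0.38  1.66 -0.    1.85 -1.26]
to pre [ 0.44934014 -0.02608804  0.22404   ] [ 0.0565125  -0.252764    0.06440617]
```

Call:
apply_moves:
  targets:
    - {"translation": [0.05,-0.2,0],"twist": 0,"hand": 0}
    - {"translation": [0.1,-0.4,0],"twist": 0,"hand": 0}
    - {"translation": [0.1,-0.45,0],"twist": 0,"hand": 0}
    - {"translation": [0.1,-0.45,0.1],"twist": 0,"hand": 0}
    - {"translation": [0.1,-0.45,0.1],"twist": 0,"hand": 0}
    - {"translation": [0.1,-0.4,0.1],"twist": 0,"hand": 0}
    - {"translation": [0.02,-0.18,0.1],"twist": 0,"hand": 0}
    - {"translation": [0,0,0],"twist": 0,"hand": 0}

```text
time: 9.55
tool_pos: [0.3535, -0.0307, 0.4135]
tool_rot: [-0.002, -0.015, 1.0, -0.0]
contact_force: [0.7, 0.4, -0.3]
gripper_width: 0.203
grasp_force: 59.5
```

Run:
```python
from h import *
s=state();im=grab_frame("wrist");k=get_calibration("wrist")
p=rodpts(s,27);print(s["time"],s["tool_pos"],p["hook"])
for n in p: print(n,proj(k,p[n]).round(0))
M=np.array([.486,-.025,.188]);y=np.radians(1.7)
C=np.array([[np.cos(y),-np.sin(y),0],[np.sin(y),np.cos(y),0],[0,0,1]])
c=[[sx*.035*.848,sy*.038,sx*.035*.53] for sx,sy in((-1,-1),(-1,1),(1,1),(1,-1))]
print("mouth",proj(k,M+np.array(c)@C.T).round(0).tolist())
br=M+C@(-.105*np.array([-.53,0,.848])+.008*np.array([.848,0,.53]));print("bar",br,proj(k,[br+C@[0,-.036,0],br,br+C@[0,.036,0]]).round(0).tolist())
cv2.imwrite("pics/w4.png",cv2.resize(im,(800,600),interpolation=cv2.INTER_CUBIC)[:,:,::-1])
im=grab_frame("top");k=get_calibration("top");cv2.imwrite("pics/t4.png",im[:,:,::-1])
for n in p: print(n,proj(k,p[n]).round(0))
```

```text
9.55 [ 0.35352776 -0.03075     0.41347845] [ 0.44842395 -0.02782492  0.24617262]
grip [[317. 319.]]
collar [[318. 319.]]
hook [[319. 329.]]
tip [[319. 341.]]
bend [[319. 318.]]
mid [[318. 318.]]
mouth [[287.0, 302.0], [354.0, 302.0], [355.0, 366.0], [286.0, 366.0]]
bar [ 0.54840652 -0.02314782  0.1032    ] [[295.0, 342.0], [320.0, 342.0], [346.0, 342.0]]
grip [[337. 304.]]
collar [[335. 293.]]
hook [[330. 253.]]
tip [[331. 250.]]
bend [[331. 260.]]
mid [[333. 276.]]
```

View pics/w4.png

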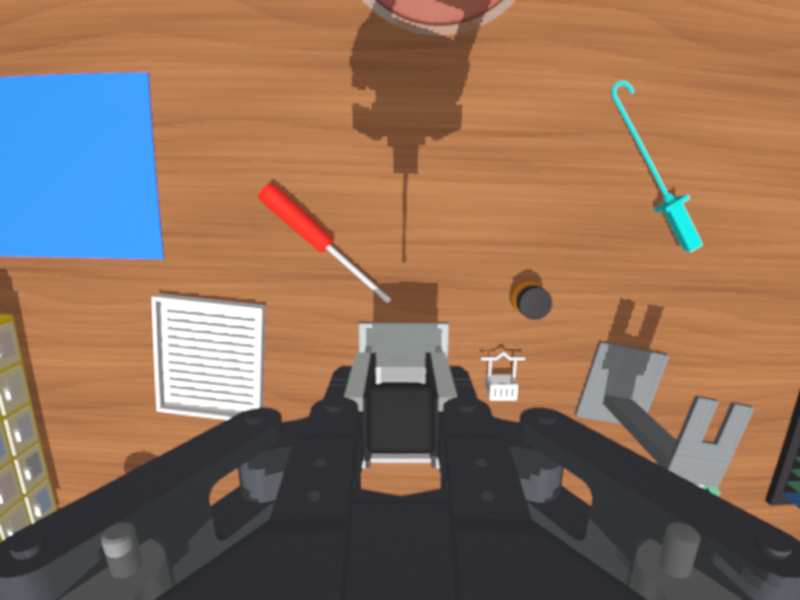

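Run:
```python
from h import *
s=state();p=rodpts(s,27)
im=grab_frame("scene");k=get_calibration("scene")
M=np.array([.486,-.025,.188]);y=np.radians(1.7)
C=np.array([[np.cos(y),-np.sin(y),0],[np.sin(y),np.cos(y),0],[0,0,1]])
def pts(k):
    c=[[sx*.035*.848,sy*.038,sx*.035*.53] for sx,sy in((-1,-1),(-1,1),(1,1),(1,-1))]
    br=M+C@(-.105*np.array([-.53,0,.848])+.008*np.array([.848,0,.53]))
    return proj(k,M+np.array(c)@C.T),proj(k,[br+C@[0,-.036,0],br,br+C@[0,.036,0]])
S=5
a=cv2.resize(im[190:310,255:345],None,fx=S,fy=S,interpolation=cv2.INTER_CUBIC)
m,b=pts(k);print("scene",((m-[255,190])*S).round().tolist(),((b-[255,190])*S).round().tolist())
for n in p: print(n,((proj(k,p[n])-[255,190])*S).round())
t=cv2.imread("pics/top0.png")[:,:,::-1]
kt=get_calibration("top");m,b=pts(kt);S2=5
c=cv2.resize(t[185:275,295:360],None,fx=S2,fy=S2,interpolation=cv2.INTER_CUBIC)
print("top",((m-[295,185])*S2+[450,0]).round().tolist(),((b-[295,185])*S2+[450,0]).round().tolist())
o=np.zeros((600,780,3),np.uint8);o[:600,:450]=a;o[:450,450:775]=c
cv2.imwrite("pics/c5.png",o[:,:,::-1])
```

```text
scene [[264.0, 74.0], [414.0, 143.0], [330.0, 157.0], [173.0, 83.0]] [[141.0, 315.0], [210.0, 351.0], [281.0, 388.0]]
grip [[ 489. -517.]]
collar [[ 463. -422.]]
hook [[348. -50.]]
tip [[346. -86.]]
bend [[366. -70.]]
mid [[ 418. -259.]]
top [[717.0, 347.0], [514.0, 354.0], [506.0, 176.0], [716.0, 169.0]] [[691.0, 149.0], [603.0, 152.0], [515.0, 155.0]]
```

View pics/c5.png

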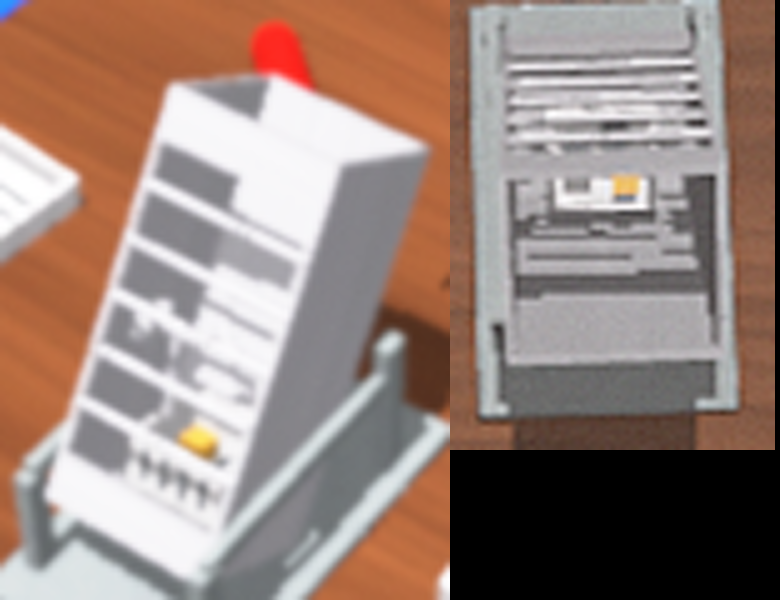

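```bash
cat > fit.py <<'E'
from h import *
from scipy.optimize import least_squares
def model(s,a,dz,n=60):
    r=rot(s);x=-r[:,0]*[1,1,0];x/=np.linalg.norm(x);u=np.array([0,0,1.]);a=np.radians(a)
    z=u*np.cos(a)-x*np.sin(a);rx=x*np.cos(a)+u*np.sin(a)
    g=s["tool_pos"]-[0,0,.003]-z*dz
    L=[(0,-d) for d in np.linspace(.05,.178,n)]
    t=np.linspace(np.pi,2*np.pi,25);L+=[(.01+.01*np.cos(q),-.178+.01*np.sin(q)) for q in t]
    L+=[(.02,-.178+d) for d in np.linspace(0,.0085,5)]
    return np.array([g+rx*i+z*j for i,j in L])
if __name__=="__main__":
    s=state();D={}
    for c in("scene","top"):
        im=grab_frame(c);k=get_calibration(c)
        for w in regions_of(c,"rod_hook")[:3]:
            m=w["pixels"];v,u=np.nonzero(m);print(c,round(w["score"],2),m.sum(),u.min(),u.max(),v.min(),v.max())
            q=proj(k,model(s,27,.004))
            d=cv2.distanceTransform((~m).astype(np.uint8),cv2.DIST_L2,5)
            for a in range(15,38,2):
                q=proj(k,model(s,a,.004));ii=q.round().astype(int)
                ins=(ii[:,0]>=0)&(ii[:,0]<640)&(ii[:,1]>=0)&(ii[:,1]<480)
                mod=np.zeros(m.shape,np.uint8);cv2.polylines(mod,[ii],False,1,2)
                e=cv2.distanceTransform(1-mod,cv2.DIST_L2,5)
                print(a,d[ii[ins,1],ii[ins,0]].mean().round(2),e[m].mean().round(2),q[72].round(),end=" | ")
            print()
E
python3 fit.py
```

```text
scene 0.97 705 323 357 71 182
15 3.91 12.99 [335. 178.] | 17 2.84 12.68 [333. 179.] | 19 1.98 12.33 [331. 180.] | 21 1.1 12.69 [330. 180.] | 23 0.38 12.38 [328. 181.] | 25 0.03 12.37 [326. 181.] | 27 0.03 12.33 [324. 181.] | 29 0.55 12.62 [323. 181.] | 31 1.34 12.81 [321. 181.] | 33 2.33 12.73 [320. 181.] | 35 3.36 13.05 [318. 181.] | 37 4.5 13.62 [316. 181.] | 
scene 0.74 449 471 495 236 304
15 155.37 178.94 [335. 178.] | 17 156.39 179.8 [333. 179.] | 19 157.24 180.83 [331. 180.] | 21 158.24 181.68 [330. 180.] | 23 159.26 182.73 [328. 181.] | 25 160.3 184.12 [326. 181.] | 27 161.38 185.16 [324. 181.] | 29 162.44 186.55 [323. 181.] | 31 163.54 187.6 [321. 181.] | 33 164.7 188.98 [320. 181.] | 35 165.83 190.04 [318. 181.] | 37 167.01 191.59 [316. 181.] | 
top 0.88 522 160 217 318 409
15 155.01 162.64 [329. 274.] | 17 155.81 163.37 [329. 270.] | 19 156.74 163.68 [329. 267.] | 21 157.69 163.98 [329. 263.] | 23 158.72 164.43 [329. 259.] | 25 159.9 164.88 [329. 255.] | 27 161.17 165.19 [329. 252.] | 29 162.48 165.5 [329. 248.] | 31 163.77 165.81 [328. 244.] | 33 165.14 166.31 [328. 241.] | 35 166.51 166.63 [328. 237.] | 37 167.93 166.96 [328. 233.] | 
top 0.32 185 245 256 276 296
15 75.62 78.51 [329. 274.] | 17 75.78 78.96 [329. 270.] | 19 76.03 79.29 [329. 267.] | 21 76.34 79.58 [329. 263.] | 23 76.71 79.91 [329. 259.] | 25 77.13 80.14 [329. 255.] | 27 77.56 80.3 [329. 252.] | 29 77.95 80.51 [329. 248.] | 31 78.31 80.68 [328. 244.] | 33 78.84 80.86 [328. 241.] | 35 79.56 81.02 [328. 237.] | 37 80.34 81.19 [328. 233.] |
```

```bash
cat > wp.py <<'E'
from h import *
M=np.array([.486,-.0245,.188]);y=np.radians(1.7)
C=np.array([[np.cos(y),-np.sin(y),0],[np.sin(y),np.cos(y),0],[0,0,1]])
A=C@[-.53,0,.848];N=C@[.848,0,.53]
if __name__=="__main__":
    import sys
    s=state();r=rot(s);h=rodpts(s,26)["hook"]
    print("hook s,n,y",((h-M)@A).round(4),((h-M)@N).round(4),((h-M)@C[:,1]).round(4),s["tool_pos"].round(4),s["contact_force"].round(1))
    for w in sys.argv[1:]:
        a,n=map(float,w.split(","))
        t=M+a*A+n*N;print(w,(r.T@(t-h)*10).round(3));h=t
E
python3 wp.py .03,-.0125 -.06,-.0125 -.124,-.0125 -.124,.0113 -.098,.0113
```

```text
hook s,n,y 0.0707 -0.0019 0.0009 [ 0.3549 -0.0282  0.4159] [ 0.1  0.5 -0.4]
.03,-.0125 [-0.126 -0.009  0.401]
-.06,-.0125 [-0.477 -0.003  0.763]
-.124,-.0125 [-0.339 -0.002  0.543]
-.124,.0113 [-0.202 -0.001 -0.126]
-.098,.0113 [ 0.138  0.001 -0.221]
```

Call:
apply_moves:
  targets:
    - {"translation": [-0.126,-0.01,0.4],"twist": 0,"hand": 0}
    - {"translation": [0,0,0],"twist": 0,"hand": 0}
    - {"translation": [-0.16,0,0.254],"twist": 0,"hand": 0}
    - {"translation": [-0.16,0,0.254],"twist": 0,"hand": 0}
    - {"translation": [-0.16,0,0.254],"twist": 0,"hand": 0}
    - {"translation": [0,0,0],"twist": 0,"hand": 0}

```text
time: 10.5
tool_pos: [0.4145, -0.0271, 0.2961]
tool_rot: [-0.004, -0.018, 1.0, 0.001]
contact_force: [-0.7, 0.5, -1.6]
gripper_width: 0.203
grasp_force: 59.4
```

```bash
python3 wp.py -.124,-.0125 -.124,.0113 -.098,.0113
```

```text
hook s,n,y -0.0625 -0.0149 0.0001 [ 0.4145 -0.0271  0.2961] [-0.7  0.5 -1.6]
-.124,-.0125 [-0.35  -0.004  0.507]
-.124,.0113 [-0.201 -0.001 -0.128]
-.098,.0113 [ 0.139  0.001 -0.219]
```

Call:
apply_moves:
  targets:
    - {"translation": [-0.115,0,0.17],"twist": 0,"hand": 0}
    - {"translation": [-0.115,0,0.17],"twist": 0,"hand": 0}
    - {"translation": [-0.115,0,0.17],"twist": 0,"hand": 0}
    - {"translation": [0,0,0],"twist": 0,"hand": 0}

```text
time: 10.9
tool_pos: [0.4494, -0.0264, 0.2478]
tool_rot: [-0.002, -0.018, 1.0, 0.0]
contact_force: [-1.3, -0.3, -2.2]
gripper_width: 0.206
grasp_force: 59.4
```

```bash
python3 wp.py -.124,.0113 -.098,.0113
python3 - <<'E'
from h import *
p=rodpts(state(),26);im=grab_frame("scene");k=get_calibration("scene")
S=6;cv2.imwrite("pics/c6.png",cv2.resize(im[195:295,260:345],None,fx=S,fy=S,interpolation=cv2.INTER_CUBIC)[:,:,::-1])
for n in p: print(n,((proj(k,p[n])-[260,195])*S).round())
E
```

```text
hook s,n,y -0.1219 -0.0108 -0.0003 [ 0.4494 -0.0264  0.2478] [-1.3 -0.3 -2.2]
-.124,.0113 [-0.198  0.002 -0.1  ]
-.098,.0113 [ 0.138  0.001 -0.22 ]
grip [[383. -72.]]
collar [[356.  28.]]
hook [[237. 427.]]
tip [[232. 393.]]
bend [[258. 401.]]
mid [[311. 201.]]
```

View pics/c6.png

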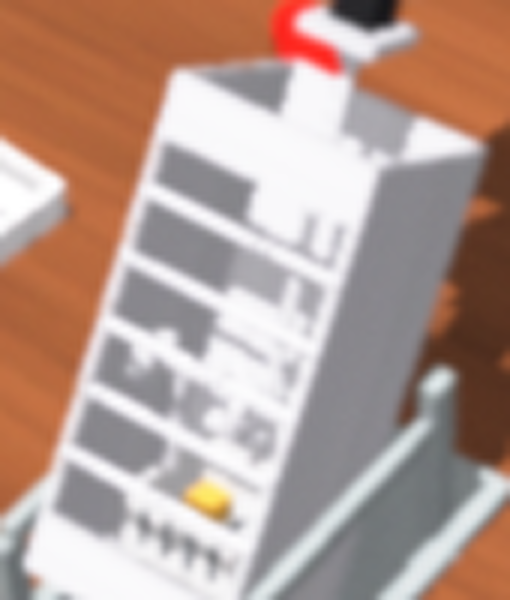

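Call:
apply_moves:
  targets:
    - {"translation": [-0.05,0,-0.02],"twist": 0,"hand": 0}
    - {"translation": [-0.07,0,-0.04],"twist": 0,"hand": 0}
    - {"translation": [-0.08,0,-0.04],"twist": 0,"hand": 0}
    - {"translation": [0,0,0],"twist": 0,"hand": 0}

```text
time: 11.35
tool_pos: [0.4705, -0.0261, 0.2596]
tool_rot: [0.0, -0.017, 1.0, -0.0]
contact_force: [-2.0, -0.2, -0.9]
gripper_width: 0.203
grasp_force: 59.5
```

```bash
python3 wp.py -.098,.0113 -.05,.0113
```

```text
hook s,n,y -0.1232 0.0133 -0.0007 [ 0.4705 -0.0261  0.2596] [-2.  -0.2 -0.9]
-.098,.0113 [ 0.15   0.008 -0.203]
-.05,.0113 [ 0.254  0.001 -0.407]
```

Call:
apply_moves:
  targets:
    - {"translation": [0.07,0,-0.1],"twist": 0,"hand": 0}
    - {"translation": [0.07,0,-0.1],"twist": 0,"hand": 0}
    - {"translation": [0.05,0,-0.08],"twist": 0,"hand": 0}
    - {"translation": [0.05,0,-0.08],"twist": 0,"hand": 0}
    - {"translation": [0.05,0,-0.08],"twist": 0,"hand": 0}
    - {"translation": [0,0,0],"twist": 0,"hand": 0}

```text
time: 11.95
tool_pos: [0.4407, -0.0269, 0.304]
tool_rot: [0.001, -0.017, 1.0, -0.0]
contact_force: [0.7, 0.9, -1.9]
gripper_width: 0.204
grasp_force: 59.5
```

```bash
python3 wp.py .0,.0113
python3 - <<'E'
from h import *
p=rodpts(state(),26);im=grab_frame("scene");k=get_calibration("scene")
a=cv2.imread("pics/top0.png");t=grab_frame("top")
print("hook px",proj(k,p["hook"]))
for r in recognise("scene","basket_bar")+recognise("scene","basket_base"): print(r["point"].round(3) if hasattr(r["point"],"round") else r["point"],r["score"])
b=cv2.imread("pics/scene0.png")[:,:,::-1]
S=6;cv2.imwrite("pics/c7.png",cv2.resize(im[195:295,260:345],None,fx=S,fy=S,interpolation=cv2.INTER_CUBIC)[:,:,::-1])
# displacement of the yellow content
def yc(i):
    c=cv2.cvtColor(np.ascontiguousarray(i),cv2.COLOR_RGB2HSV);m=cv2.inRange(c,(18,130,130),(32,255,255));m[:195]=0;m[295:]=0;m[:,:260]=0;m[:,345:]=0
    v,u=np.nonzero(m);return len(u),u.mean() if len(u) else 0,v.mean() if len(u) else 0
print(yc(b),yc(im))
E
```

```text
hook s,n,y -0.0697 0.0116 -0.0007 [ 0.4407 -0.0269  0.304 ] [ 0.7  0.9 -1.9]
.0,.0113 [ 0.37   0.008 -0.591]
hook px [[301.02308569 244.75280135]]
[0.5445, -0.0302, 0.0796] 0.67
[0.5364, 0.1055, 0.0249] 0.57
[0.539, -0.0262, 0.078] 0.91
[0.543, 0.1076, 0.0201] 0.77
(24, np.float64(294.2916666666667), np.float64(278.125)) (12, np.float64(302.25), np.float64(267.75))
```

Call:
apply_moves:
  targets:
    - {"translation": [0.07,0.005,-0.134],"twist": 0,"hand": 0}
    - {"translation": [0.07,0,-0.134],"twist": 0,"hand": 0}
    - {"translation": [0.07,0,-0.134],"twist": 0,"hand": 0}
    - {"translation": [0.07,0,-0.134],"twist": 0,"hand": 0}
    - {"translation": [0.07,0,-0.134],"twist": 0,"hand": 0}
    - {"translation": [0.05,0,-0.1],"twist": 0,"hand": 0}
    - {"translation": [0.05,0,-0.1],"twist": 0,"hand": 0}

```text
time: 12.85
tool_pos: [0.3953, -0.0282, 0.3906]
tool_rot: [0.001, -0.017, 1.0, -0.0]
contact_force: [0.3, 0.7, -2.9]
gripper_width: 0.202
grasp_force: 59.5
```

```bash
python3 wp.py .0,.0113
python3 - <<'E'
from h import *
p=rodpts(state(),26);im=grab_frame("scene")
print(p["hook"])
for r in recognise("scene","basket_bar")+recognise("scene","basket_base"): print(r["point"],r["score"])
E
```

```text
hook s,n,y 0.0279 0.019 -0.0006 [ 0.3953 -0.0282  0.3906] [ 0.3  0.7 -2.9]
.0,.0113 [-0.082  0.006  0.277]
[ 0.48732328 -0.02509938  0.22169061]
[0.4885, -0.0259, 0.1674] 0.71
[0.5349, 0.1058, 0.0251] 0.55
[0.5405, 0.1054, 0.0183] 0.7
[0.4161, -0.0221, 0.3602] 0.43
[0.7293, -0.0991, 0.0858] 0.38
```

Call:
apply_moves:
  targets:
    - {"translation": [0.05,0.0,-0.1],"twist": 0,"hand": 0}
    - {"translation": [0.05,0,-0.1],"twist": 0,"hand": 0}
    - {"translation": [0.05,0,-0.1],"twist": 0,"hand": 0}
    - {"translation": [0.05,0,-0.1],"twist": 0,"hand": 0}
    - {"translation": [0.05,0,-0.1],"twist": 0,"hand": 0}
    - {"translation": [0.05,0,-0.1],"twist": 0,"hand": 0}
    - {"translation": [0.05,0,-0.1],"twist": 0,"hand": 0}
    - {"translation": [0.03,0,-0.15],"twist": 0,"hand": 0}

```text
time: 13.8
tool_pos: [0.3572, -0.0293, 0.4746]
tool_rot: [-0.0, -0.017, 1.0, 0.0]
contact_force: [0.2, 0.9, -2.8]
gripper_width: 0.204
grasp_force: 59.4
```

Call:
apply_moves:
  targets:
    - {"translation": [0,0.0,-0.15],"twist": 0,"hand": 0}
    - {"translation": [0,0,-0.15],"twist": 0,"hand": 0}
    - {"translation": [0,0,-0.1],"twist": 0,"hand": 0}
    - {"translation": [0,0,0],"twist": 0,"hand": 0}

```text
time: 14.2
tool_pos: [0.3579, -0.0294, 0.5162]
tool_rot: [0.001, -0.017, 1.0, -0.0]
contact_force: [0.9, -0.7, -2.5]
gripper_width: 0.2
grasp_force: 59.6
```

```bash
python3 wp.py
python3 - <<'E'
from h import *
s=state();p=rodpts(s,26);im=grab_frame("scene");cv2.imwrite("pics/s8.png",im[:,:,::-1])
print(s["time"],p["hook"],rot(s).round(3).tolist())
for r in recognise("scene","basket_bar")+recognise("scene","basket_base"): print(r["point"],r["score"])
h=p["hook"];T=np.array([.510,-.277,.005]);print(rot(s).T@(T-h))
E
```

```text
hook s,n,y 0.1542 0.0538 -0.0007 [ 0.3579 -0.0294  0.5162] [ 0.9 -0.7 -2.5]
14.2 [ 0.44993605 -0.02625766  0.34727084] [[-0.999, -0.034, 0.003], [-0.034, 0.999, -0.001], [-0.003, -0.001, -1.0]]
[0.4506, -0.0289, 0.2929] 0.91
[0.5354, 0.1079, 0.027] 0.65
[0.5567, 0.2779, 0.0721] 0.59
[0.3837, -0.0229, 0.4846] 0.54
[0.5426, 0.1103, 0.0218] 0.9
[0.446, -0.0276, 0.2919] 0.75
[-0.05047535 -0.25232467  0.34265614]
```

View pics/s8.png

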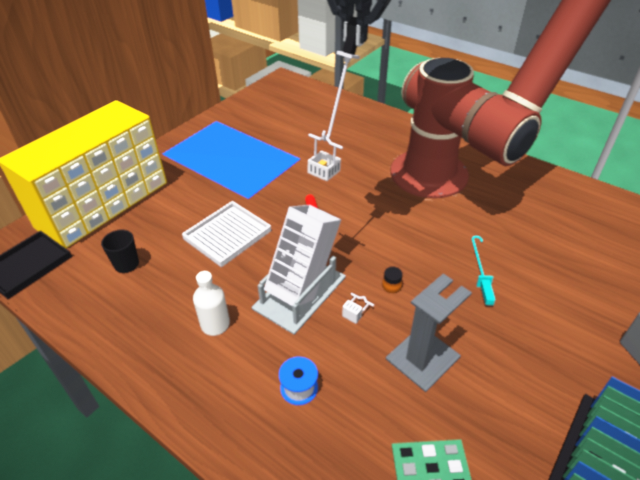

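Call:
apply_moves:
  targets:
    - {"translation": [-0.01,-0.05,0],"twist": 0,"hand": 0}
    - {"translation": [-0.02,-0.1,0],"twist": 0,"hand": 0}
    - {"translation": [-0.03,-0.15,0],"twist": 0,"hand": 0}
    - {"translation": [-0.04,-0.2,0],"twist": 0,"hand": 0}
    - {"translation": [-0.04,-0.2,0],"twist": 0,"hand": 0}
    - {"translation": [-0.04,-0.2,0],"twist": 0,"hand": 0}
    - {"translation": [-0.04,-0.2,0],"twist": 0,"hand": 0}
    - {"translation": [-0.04,-0.2,0],"twist": 0,"hand": 0}

```text
time: 15.15
tool_pos: [0.3882, -0.1601, 0.5134]
tool_rot: [-0.0, -0.017, 1.0, 0.0]
contact_force: [1.3, -0.3, -1.6]
gripper_width: 0.203
grasp_force: 59.5
```

Call:
apply_moves:
  targets:
    - {"translation": [-0.04,-0.2,0.05],"twist": 0,"hand": 0}
    - {"translation": [-0.04,-0.2,0.1],"twist": 0,"hand": 0}
    - {"translation": [-0.04,-0.2,0.1],"twist": 0,"hand": 0}
    - {"translation": [-0.04,-0.2,0.1],"twist": 0,"hand": 0}
    - {"translation": [-0.04,-0.18,0.15],"twist": 0,"hand": 0}
    - {"translation": [-0.03,-0.13,0.15],"twist": 0,"hand": 0}
    - {"translation": [-0.02,-0.08,0.2],"twist": 0,"hand": 0}
    - {"translation": [-0.01,-0.03,0.2],"twist": 0,"hand": 0}

```text
time: 15.95
tool_pos: [0.4184, -0.2806, 0.4073]
tool_rot: [-0.0, -0.017, 1.0, 0.0]
contact_force: [0.1, -0.0, -1.3]
gripper_width: 0.2
grasp_force: 59.5
```

Call:
apply_moves:
  targets:
    - {"translation": [0,0,0.2],"twist": 0,"hand": 0}
    - {"translation": [0,0,0.2],"twist": 0,"hand": 0}
    - {"translation": [0,0,0.2],"twist": 0,"hand": 0}
    - {"translation": [0,0,0.15],"twist": 0,"hand": 0}
    - {"translation": [0,0,0.15],"twist": 0,"hand": 0}
    - {"translation": [0,0,0.1],"twist": 0,"hand": 0}
    - {"translation": [0,0,0.05],"twist": 0,"hand": 0}
    - {"translation": [0,0,0],"twist": 0,"hand": 0}

```text
time: 16.75
tool_pos: [0.4183, -0.2793, 0.3035]
tool_rot: [-0.0, -0.017, 1.0, 0.0]
contact_force: [-0.1, 0.6, -1.4]
gripper_width: 0.204
grasp_force: 59.4
```

Run:
```python
from h import *
s=state();p=rodpts(s,26);h=p["hook"]
print(s["time"],s["tool_pos"],s["contact_force"],h)
for c in("scene","top"):
    grab_frame(c)
    for q in("basket_bar","tray_floor"):
        for r in recognise(c,q)[:2]: print(c,q,r["point"],r["score"])
T=np.array([.510,-.277,.005+.078-.0025]);print(rot(s).T@(T-h))
```

```text
16.75 [ 0.41825869 -0.27930525  0.30352554] [-0.06591552  0.61471484 -1.43167022] [ 0.51026387 -0.27614979  0.13458778]
scene basket_bar [0.5085, -0.2793, 0.077] 0.95
scene basket_bar [0.5365, 0.1048, 0.0259] 0.59
scene tray_floor [0.5215, -0.2689, 0.0062] 0.78
top basket_bar [0.505, -0.2744, 0.076] 0.89
top basket_bar [0.5276, 0.103, 0.0332] 0.74
top tray_floor [0.4089, 0.1263, 0.0467] 0.6
top tray_floor [0.5018, -0.2688, 0.0059] 0.56
[ 0.00025807 -0.00087297  0.05408745]
```

Call:
apply_moves:
  targets:
    - {"translation": [0,0,0.1],"twist": 0,"hand": 0}
    - {"translation": [0,0,0.15],"twist": 0,"hand": 0}
    - {"translation": [0,0,0.1],"twist": 0,"hand": 0}
    - {"translation": [0,0,0.06],"twist": 0,"hand": 0}
    - {"translation": [0,0,0.04],"twist": 0,"hand": 0}
    - {"translation": [0,0,0.03],"twist": 0,"hand": 0}
    - {"translation": [0,0,0.03],"twist": 0,"hand": 0}
    - {"translation": [0,0,0],"twist": 0,"hand": 0}

```text
time: 17.85
tool_pos: [0.4184, -0.2794, 0.2529]
tool_rot: [-0.0, -0.017, 1.0, 0.0]
contact_force: [0.2, -0.4, -2.3]
gripper_width: 0.202
grasp_force: 59.5
```

Run:
```python
from h import *
s=state();h=rodpts(s,26)["hook"]
print(s["time"],s["tool_pos"],s["contact_force"],h)
for c in("scene","top"):
    grab_frame(c)
    for r in recognise(c,"basket_bar")[:1]: print(c,r["point"],r["score"])
```

```text
17.85 [ 0.41835525 -0.27939904  0.252931  ] [ 0.15608044 -0.38740028 -2.25647823] [ 0.51036068 -0.27625091  0.08399324]
scene [0.5344, 0.1067, 0.0231] 0.74
top [0.5002, -0.2725, 0.0227] 0.91
```

Call:
apply_moves:
  targets:
    - {"translation": [0,0,0.02],"twist": 0,"hand": 0}
    - {"translation": [0,0,0.02],"twist": 0,"hand": 0}
    - {"translation": [-0.013,0,0.027],"twist": 0,"hand": 0}
    - {"translation": [-0.013,0,0.027],"twist": 0,"hand": 0}
    - {"translation": [-0.022,0,0.045],"twist": 0,"hand": 0}
    - {"translation": [-0.022,0,0.045],"twist": 0,"hand": 0}
    - {"translation": [-0.026,0,0.054],"twist": 0,"hand": 0}
    - {"translation": [0,0,0],"twist": 0,"hand": 0}

```text
time: 18.85
tool_pos: [0.4278, -0.2786, 0.228]
tool_rot: [-0.001, -0.017, 1.0, 0.001]
contact_force: [-0.2, -0.2, -2.4]
gripper_width: 0.206
grasp_force: 59.6
```

Run:
```python
from h import *
s=state();h=rodpts(s,26)["hook"]
print(s["time"],s["tool_pos"],s["contact_force"],h)
for c in("scene","top"):
    grab_frame(c)
    for q in("basket_bar","basket_base"):
        for r in recognise(c,q)[:2]: print(c,r["point"],r["score"])
```

```text
18.85 [ 0.42781409 -0.27864693  0.22796843] [-0.19070235 -0.19429992 -2.43005083] [ 0.51981857 -0.27547101  0.05903067]
scene [0.5337, 0.1053, 0.0252] 0.85
scene [0.5243, -0.2702, 0.0043] 0.73
scene [0.5412, 0.107, 0.0223] 0.81
top [0.5019, -0.2727, 0.0207] 0.86
top [0.5256, 0.1028, 0.0333] 0.66
top [0.5277, 0.1066, 0.0293] 0.7
top [0.5093, -0.2757, 0.0158] 0.64
```

Call:
apply_moves:
  targets:
    - {"translation": [0.04,0,0.02],"twist": 0,"hand": 0}
    - {"translation": [0.08,0,0.04],"twist": 0,"hand": 0}
    - {"translation": [0.08,0,0.038],"twist": 0,"hand": 0}
    - {"translation": [0.08,0,0.02],"twist": 0,"hand": 0}
    - {"translation": [0.15,0,0],"twist": 0,"hand": 0}
    - {"translation": [0.15,0,-0.05],"twist": 0,"hand": 0}
    - {"translation": [0.15,0,-0.1],"twist": 0,"hand": 0}
    - {"translation": [0,0,0],"twist": 0,"hand": 0}

```text
time: 19.95
tool_pos: [0.3541, -0.2822, 0.2337]
tool_rot: [0.001, -0.016, 1.0, -0.001]
contact_force: [0.7, 0.7, -0.9]
gripper_width: 0.203
grasp_force: 59.7
```

Run:
```python
from h import *
s=state();h=rodpts(s,26)["hook"]
print(s["time"],s["tool_pos"],s["contact_force"],h)
for c in("scene","top"):
    grab_frame(c)
    for q in("basket_bar","basket_base"):
        for r in recognise(c,q)[:2]: print(c,r["point"],r["score"])
    for w in regions_of(c,"basket_bar"):
        v,u=np.nonzero(w["pixels"]);print(c,w["score"],len(u),u.min(),u.max(),v.min(),v.max())
    T=np.array([.508,-.276,.005]);print("upright bar/base px",proj(get_calibration(c),[T,T+[0,0,.078],T+[0,.036,.068],T+[0,-.036,.068]]).round().tolist())
```

```text
19.95 [ 0.35405469 -0.28215581  0.23366125] [ 0.65149614  0.67749371 -0.9184006 ] [ 0.44606573 -0.27917619  0.06472349]
scene [0.5124, -0.2792, 0.0223] 0.8
scene [0.5355, 0.1065, 0.0277] 0.6
scene [0.5423, 0.1083, 0.0179] 0.88
scene [0.3737, -0.2758, 0.1994] 0.19
scene 0.9 381 342 372 294 322
scene 0.78 574 212 240 206 241
scene 0.7 6930 252 344 205 332
scene 0.41 1554 193 228 271 334
upright bar/base px [[228.0, 233.0], [224.0, 209.0], [235.0, 218.0], [213.0, 206.0]]
top [0.526, 0.105, 0.0322] 0.82
top [0.5026, -0.2751, 0.0164] 0.78
top [0.5071, -0.2775, 0.017] 0.8
top [0.5284, 0.1052, 0.0294] 0.64
top 0.84 219 257 275 226 250
top 0.63 559 428 463 230 252
top 0.42 931 247 278 129 165
upright bar/base px [[438.0, 243.0], [448.0, 236.0], [429.0, 237.0], [463.0, 237.0]]
```

Call:
apply_moves:
  targets:
    - {"translation": [0,0,-0.26],"twist": 0,"hand": 0}
    - {"translation": [0,0,-0.5],"twist": 0,"hand": 0}
    - {"translation": [0,0,-0.5],"twist": 0,"hand": 0}
    - {"translation": [0,0,-0.5],"twist": 0,"hand": 0}
    - {"translation": [0,0,-0.5],"twist": 0,"hand": 0}
    - {"translation": [-0.05,0.3,0],"twist": 0,"hand": 0}
    - {"translation": [-0.06,0.45,0],"twist": 0,"hand": 0}
    - {"translation": [-0.06,0.45,0],"twist": 0,"hand": 0}

```text
time: 21.15
tool_pos: [0.3681, -0.1601, 0.4587]
tool_rot: [0.0, -0.016, 1.0, 0.0]
contact_force: [0.5, 0.8, -1.5]
gripper_width: 0.208
grasp_force: 59.7
```

Call:
apply_moves:
  targets:
    - {"translation": [-0.06,0.45,0],"twist": 0,"hand": 0}
    - {"translation": [-0.06,0.45,0],"twist": 0,"hand": 0}
    - {"translation": [-0.06,0.45,0],"twist": 0,"hand": 0}
    - {"translation": [-0.06,0.45,0],"twist": 0,"hand": 0}
    - {"translation": [-0.06,0.45,0],"twist": 0,"hand": 0}
    - {"translation": [-0.06,0.45,0],"twist": 0,"hand": 0}
    - {"translation": [-0.06,0.45,0],"twist": 0,"hand": 0}
    - {"translation": [-0.06,0.45,0],"twist": 0,"hand": 0}

```text
time: 21.95
tool_pos: [0.4033, 0.2027, 0.4584]
tool_rot: [0.0, -0.018, 1.0, 0.0]
contact_force: [1.4, -1.3, -0.4]
gripper_width: 0.2
grasp_force: 59.7
```

Call:
apply_moves:
  targets:
    - {"translation": [-0.06,0.45,0],"twist": 0,"hand": 0}
    - {"translation": [0,0,0],"twist": -0.98,"hand": 0}
    - {"translation": [0,0,0],"twist": -0.98,"hand": 0}
    - {"translation": [0,0,0],"twist": -0.98,"hand": 0}
    - {"translation": [0,0,0],"twist": -0.98,"hand": 0}
    - {"translation": [0,0,0],"twist": -0.98,"hand": 0}
    - {"translation": [0,0,0],"twist": -0.98,"hand": 0}
    - {"translation": [0,0,0],"twist": -0.98,"hand": 0}

```text
time: 22.75
tool_pos: [0.4081, 0.2459, 0.4581]
tool_rot: [-0.0, -0.355, 0.935, 0.0]
contact_force: [0.1, 0.0, -1.5]
gripper_width: 0.203
grasp_force: 60.0
```

Call:
apply_moves:
  targets:
    - {"translation": [0,0,0],"twist": -0.98,"hand": 0}
    - {"translation": [0,0,0],"twist": -0.98,"hand": 0}
    - {"translation": [0,0,0],"twist": -0.98,"hand": 0}
    - {"translation": [0,0,0],"twist": -0.98,"hand": 0}
    - {"translation": [0,0,0],"twist": -0.98,"hand": 0}
    - {"translation": [0,0,0],"twist": -0.98,"hand": 0}
    - {"translation": [0,0,0],"twist": -0.98,"hand": 0}
    - {"translation": [0,0,0],"twist": 0,"hand": 0}

```text
time: 23.55
tool_pos: [0.4081, 0.2458, 0.4582]
tool_rot: [-0.0, -0.647, 0.763, 0.0]
contact_force: [1.2, 0.8, -1.5]
gripper_width: 0.201
grasp_force: 60.0
```

```bash
python3 - <<'E'
from h import *
s=state();r=rot(s);print(s["time"],s["tool_pos"],r.round(3).tolist(),s["joint_pos"].round(2))
print((r.T@(np.array([.403,.226,.316])-s["tool_pos"])*10).round(3))
E
python3 fit.py | head -2
```

```text
23.55 [0.40808728 0.24581122 0.45817894] [[-0.164, -0.987, -0.001], [-0.987, 0.164, -0.0], [0.0, 0.0, -1.0]] [ 0.39 -0.34  1.63  0.    1.85 -2.59]
[0.203 0.017 1.422]
scene 0.89 409 471 494 235 304
15 35.8 52.69 [492. 231.] | 17 36.66 52.48 [495. 232.] | 19 37.88 52.56 [499. 233.] | 21 39.26 53.23 [502. 233.] | 23 40.84 53.49 [506. 234.] | 25 42.54 54.53 [509. 234.] | 27 44.37 55.33 [513. 235.] | 29 46.36 56.79 [517. 235.] | 31 48.41 58.56 [520. 235.] | 33 50.57 60.39 [524. 235.] | 35 52.82 62.58 [528. 235.] | 37 55.11 65.07 [531. 235.] |
```

Call:
apply_moves:
  targets:
    - {"translation": [0.06,0,0.4],"twist": 0,"hand": 0}
    - {"translation": [0.06,0,0.4],"twist": 0,"hand": 0}
    - {"translation": [0,0,0.4],"twist": 0,"hand": 0}
    - {"translation": [0,0,0.34],"twist": 0,"hand": 0}
    - {"translation": [0,0,0],"twist": 0,"hand": 0}

```text
time: 24.25
tool_pos: [0.4035, 0.2327, 0.2982]
tool_rot: [-0.005, -0.646, 0.763, 0.002]
contact_force: [-0.0, -0.8, -0.9]
gripper_width: 0.204
grasp_force: 59.9
```

Run:
```python
from h import *
s=state();r=rot(s);print(s["time"],s["tool_pos"])
im=grab_frame("scene");k=get_calibration("scene")
from fit import model
W=regions_of("scene","rod_hook")
for w in W:
    m=w["pixels"];v,u=np.nonzero(m);d=cv2.distanceTransform((~m).astype(np.uint8),cv2.DIST_L2,5)
    print(w["score"],m.sum(),u.min(),u.max(),v.min(),v.max(),[(a,float(d[tuple(proj(k,model(s,a,.004)).round().astype(int).T[::-1])].mean().round(2))) for a in range(20,33,2)])
S=np.array([.5034,.2799,.175]);X=np.array([.987,-.162,0]);Y=np.array([.162,.987,0])
p=rodpts(s,26);z=(p["grip"]-p["collar"])/.036
c=p["grip"]+z*(.172-p["grip"][2])/z[2]
print("crossing stand x,y",(c-S)@X,(c-S)@Y,"tip z",p["tip"][2])
```

```text
24.25 [0.40351273 0.23268322 0.2982331 ]
0.93 609 453 487 187 292 [(20, 3.0), (22, 1.6699999570846558), (24, 0.12999999523162842), (26, 0.18000000715255737), (28, 1.5800000429153442), (30, 3.119999885559082), (32, 4.760000228881836)]
0.87 438 472 495 236 305 [(20, 7.480000019073486), (22, 5.820000171661377), (24, 4.320000171661377), (26, 3.109999895095825), (28, 2.450000047683716), (30, 2.049999952316284), (32, 2.299999952316284)]
0.75 525 213 240 207 241 [(20, 236.5), (22, 238.9199981689453), (24, 241.25), (26, 243.58999633789062), (28, 245.9499969482422), (30, 248.24000549316406), (32, 250.57000732421875)]
crossing stand x,y -0.09076845468810976 -0.0026677390041588596 tip z 0.1480597514320137
```

Call:
apply_moves:
  targets:
    - {"translation": [-0.035,-0.1,0],"twist": 0,"hand": 0}
    - {"translation": [0,-0.2,0],"twist": 0,"hand": 0}
    - {"translation": [0,-0.25,0],"twist": 0,"hand": 0}
    - {"translation": [0,-0.23,0],"twist": 0,"hand": 0}
    - {"translation": [0,-0.1,0],"twist": 0,"hand": 0}
    - {"translation": [0,0,0],"twist": 0,"hand": 0}

```text
time: 24.95
tool_pos: [0.4954, 0.2227, 0.3062]
tool_rot: [0.001, -0.646, 0.763, -0.001]
contact_force: [0.1, 0.2, -1.2]
gripper_width: 0.199
grasp_force: 60.2
```

Call:
apply_moves:
  targets:
    - {"translation": [-0.1,0,0],"twist": 0,"hand": 0}
    - {"translation": [-0.1,0,0],"twist": 0,"hand": 0}
    - {"translation": [-0.1,0,0],"twist": 0,"hand": 0}
    - {"translation": [-0.1,0,0],"twist": 0,"hand": 0}
    - {"translation": [-0.1,0,0],"twist": 0,"hand": 0}
    - {"translation": [-0.1,0,0],"twist": 0,"hand": 0}
    - {"translation": [-0.03,0,0],"twist": 0,"hand": 0}
    - {"translation": [0,0,0],"twist": 0,"hand": 0}

```text
time: 25.75
tool_pos: [0.5035, 0.2857, 0.3046]
tool_rot: [-0.0, -0.647, 0.762, 0.0]
contact_force: [-1.3, -4.1, 0.9]
gripper_width: 0.2
grasp_force: 60.3
```

```bash
cat > st.py <<'E'
from h import *
from fit import model
s=state();r=rot(s);print(s["time"],s["tool_pos"],s["contact_force"])
S=np.array([.5034,.2799,.175]);X=np.array([.987,-.162,0]);Y=np.array([.162,.987,0])
print("tcp stand x,y",(s["tool_pos"]-S)@X,(s["tool_pos"]-S)@Y)
for c in("scene",):
    grab_frame(c);k=get_calibration(c)
    for w in regions_of(c,"rod_grip")+regions_of(c,"rod_hook"):
        m=w["pixels"];v,u=np.nonzero(m);d=cv2.distanceTransform((~m).astype(np.uint8),cv2.DIST_L2,5)
        print(c,round(w["score"],2),m.sum(),u.min(),u.max(),v.min(),v.max(),[(a,float(d[tuple(proj(k,model(s,a,.004)[:35]).round().astype(int).T[::-1])].mean().round(2))) for a in range(-8,13,2)])
E
python3 st.py
```

```text
25.75 [0.50349187 0.28567131 0.30462137] [-1.25043598 -4.10881755  0.87275521]
tcp stand x,y -0.0008442801006466682 0.005711162514057914
scene 0.64 351 445 471 231 320 [(-8, 5.190000057220459), (-6, 3.700000047683716), (-4, 2.25), (-2, 0.7400000095367432), (0, 0.15000000596046448), (2, 1.309999942779541), (4, 2.869999885559082), (6, 4.420000076293945), (8, 6.210000038146973), (10, 7.78000020980835), (12, 9.5)]
scene 0.61 464 473 495 236 304 [(-8, 30.559999465942383), (-6, 29.100000381469727), (-4, 27.649999618530273), (-2, 26.139999389648438), (0, 24.670000076293945), (2, 23.1299991607666), (4, 21.639999389648438), (6, 20.15999984741211), (8, 18.780000686645508), (10, 17.469999313354492), (12, 16.190000534057617)]
scene 0.7 297 445 470 235 321 [(-8, 5.519999980926514), (-6, 4.070000171661377), (-4, 2.630000114440918), (-2, 1.2000000476837158), (0, 0.4000000059604645), (2, 1.6299999952316284), (4, 3.200000047683716), (6, 4.710000038146973), (8, 6.5), (10, 8.079999923706055), (12, 9.800000190734863)]
scene 0.67 444 473 495 244 305 [(-8, 30.260000228881836), (-6, 28.829999923706055), (-4, 27.420000076293945), (-2, 25.959999084472656), (0, 24.530000686645508), (2, 23.040000915527344), (4, 21.610000610351562), (6, 20.190000534057617), (8, 18.8799991607666), (10, 17.6200008392334), (12, 16.3799991607666)]
scene 0.34 457 382 401 266 292 [(-8, 45.90999984741211), (-6, 47.36000061035156), (-4, 48.79999923706055), (-2, 50.34000015258789), (0, 51.880001068115234), (2, 53.5), (4, 55.099998474121094), (6, 56.75), (8, 58.43000030517578), (10, 60.09000015258789), (12, 61.70000076293945)]
```

Call:
apply_moves:
  targets:
    - {"translation": [0.057,-0.005,0],"twist": 0,"hand": 0}
    - {"translation": [0,0,0.2],"twist": 0,"hand": 0}
    - {"translation": [0,0,0.25],"twist": 0,"hand": 0}
    - {"translation": [0,0,0.15],"twist": 0,"hand": 0}
    - {"translation": [0,0,0.1],"twist": 0,"hand": 0}
    - {"translation": [0,0,0.08],"twist": 0,"hand": 0}
    - {"translation": [0,0,0.06],"twist": 0,"hand": 0}
    - {"translation": [0,0,0],"twist": 0,"hand": 0}

```text
time: 26.7
tool_pos: [0.5032, 0.2792, 0.22]
tool_rot: [-0.0, -0.647, 0.763, 0.0]
contact_force: [-0.6, 0.1, -0.9]
gripper_width: 0.201
grasp_force: 60.0
```

```bash
python3 st.py | cut -c1-120
```

```text
26.7 [0.50320268 0.27918985 0.22003248] [-0.63420098  0.05806655 -0.93206384]
tcp stand x,y -7.970754683969805e-05 -0.0007328816434104977
scene 0.55 265 436 457 269 345 [(-8, 9.109999656677246), (-6, 8.640000343322754), (-4, 8.100000381469727), (-2, 7.75), (
scene 0.79 389 476 494 260 304 [(-8, 44.560001373291016), (-6, 43.900001525878906), (-4, 43.220001220703125), (-2, 42.47
```

Call:
apply_moves:
  targets:
    - {"translation": [0,0,0.02],"twist": 0,"hand": 0}
    - {"translation": [0,0,0],"twist": 0,"hand": 0.5}
    - {"translation": [0,0,0],"twist": 0,"hand": 0.5}
    - {"translation": [0,0,0],"twist": 0,"hand": 0.7}
    - {"translation": [0,0,0],"twist": 0,"hand": 0.7}
    - {"translation": [0,0,0],"twist": 0,"hand": 0.7}
    - {"translation": [0,0,-0.1],"twist": 0,"hand": 0.8}
    - {"translation": [0,0,-0.3],"twist": 0,"hand": 0.8}

```text
time: 27.65
tool_pos: [0.5016, 0.2785, 0.2556]
tool_rot: [-0.003, -0.647, 0.763, 0.001]
contact_force: [0.8, 0.2, 0.1]
gripper_width: 0.8
grasp_force: 0.0
```

Call:
apply_moves:
  targets:
    - {"translation": [0,0,-0.4],"twist": 0,"hand": 0.8}
    - {"translation": [0,0,-0.4],"twist": 0,"hand": 0.8}
    - {"translation": [0,0,-0.4],"twist": 0,"hand": 0.8}
    - {"translation": [0,0,0],"twist": 0,"hand": 0.8}
    - {"translation": [0,0,0],"twist": 0,"hand": 0.8}

```text
time: 28.15
tool_pos: [0.5037, 0.2794, 0.3809]
tool_rot: [0.002, -0.647, 0.763, -0.001]
contact_force: [-0.3, 1.0, -0.5]
gripper_width: 0.799
grasp_force: 0.0
```

Run:
```python
from h import *
s=state();print(s["time"],s["tool_pos"],s["gripper_width"])
S=np.array([.5034,.2799,.175])
for c in("scene","top","wrist"):
    grab_frame(c);k=get_calibration(c)
    for q in("rod_grip","rod_collar","basket_bar"):
        print(c,q,[(np.round(x["point"],3).tolist(),round(x["score"],2)) for x in recognise(c,q)][:3])
    print("exp handle",proj(k,[S+[0,0,.006],S+[0,0,.066]]).round(1).tolist())
    for w in regions_of(c,"rod_grip"):
        v,u=np.nonzero(w["pixels"]);print(round(w["score"],2),len(u),u.min(),u.max(),v.min(),v.max())
```

```text
28.15 [0.50374669 0.27939725 0.3809232 ] 0.7993579809399384
scene rod_grip [([0.512, 0.28, 0.2], 0.88), ([0.302, 0.302, 0.024], 0.61), ([0.509, -0.28, 0.024], 0.45)]
scene rod_collar [([0.51, 0.288, 0.195], 0.91), ([0.301, 0.302, 0.026], 0.63)]
scene basket_bar [([0.534, 0.105, 0.023], 0.93), ([0.511, -0.282, 0.023], 0.68)]
exp handle [[446.8, 290.0], [452.5, 266.8]]
0.94 601 434 458 264 347
0.68 467 472 494 236 305
0.24 6971 252 343 205 332
top rod_grip [([0.297, 0.297, 0.023], 0.97), ([0.503, 0.273, 0.202], 0.79)]
top rod_collar [([0.297, 0.295, 0.022], 0.93), ([0.501, 0.274, 0.201], 0.82), ([0.52, -0.021, 0.067], 0.73)]
top basket_bar [([0.505, -0.276, 0.019], 0.82), ([0.527, 0.106, 0.036], 0.51)]
exp handle [[163.8, 230.1], [152.5, 223.0]]
0.96 292 162 200 319 375
0.6 310 150 174 219 238
wrist rod_grip [([0.503, 0.276, 0.216], 0.86), ([0.298, 0.294, 0.025], 0.84), ([0.525, 0.259, 0.173], 0.59)]
wrist rod_collar [([0.5, 0.272, 0.223], 0.9), ([0.297, 0.292, 0.024], 0.63)]
wrist basket_bar [([0.531, 0.114, 0.033], 0.74)]
exp handle [[320.0, 223.1], [320.0, 238.9]]
0.88 1310 304 335 206 250
0.65 1148 435 557 110 217
0.31 6828 256 355 161 253
0.31 1101 353 388 53 92
```

Run:
```python
from h import *
for c,(a,b,u0,u1) in {"scene":(250,300,425,475),"top":(205,245,140,185)}.items():
    o=cv2.imread(f"pics/{c}0.png")[:,:,::-1];n=grab_frame(c)
    for i in(o,n):
        m=i[a:b,u0:u1].max(2)<60;v,u=np.nonzero(m);print(c,m.sum(),(u.mean()+u0).round(1),(v.mean()+a).round(1),u.min()+u0,u.max()+u0,v.min()+a,v.max()+a)
```

```text
scene 295 449.1 278.7 442 457 265 293
scene 338 449.9 278.3 442 458 264 293
top 158 161.4 227.1 150 181 218 242
top 201 159.3 225.9 149 169 218 233
```

Handle is where it was at the start; the rod is seated and the basket stands on the tray.

```bash
python3 -c "
from plant import *
print(job_done())"
```

```text
the job is handed in; nothing more can be done
None
```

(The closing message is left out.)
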